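Click the bench pin into its dovetail mount

TASK

Fit the bench pin, the wooden block with the V-shaped notch, to the jeweller's bench: set it down in the flared open end of the dovetail mount with its notched end leading, slide it fully home between the rails until the sprung catch snaps shut behind it, and let go. Leave the plain square-ended block where it is.

Things in the scene. Friction and masses are not known exactly. Their poses are not given: they have to be found in the camera images.
- bench_pin: Wooden block 100 long (x), 44 wide, 40 high on a steel dovetail plate 10 high; V notch 37 deep in its +x end. 0.3-0.5 kg, balances at x=-10. Plate: x -50 to +10 (rear flush with the wood, notched end overhangs 40), 58 wide at the foot, 50 at its top. Origin: plate's underside, under the middle of the wood; z up. Grip the wood across 44, over 10 above the underside, where the plate sticks out.
- plain_block: Bystander, stays put: plain square-ended wooden block 60 long, 44 wide, 40 high, no notch, on the same sort of steel dovetail plate (60 x 58 x 10). Origin: plate's underside, 20 towards +x of its middle; z up.
- mount: Fixed dark base, top 8 above bench, x -170 to 24, 112 wide. Grey undercut rails x -80 to 20, tops at 20, 2.5 side play, oiled; end stop face x=12, top 15. Plates enter at the -x end, sliding to +x; walls (tops 18) flare from 61 apart at x=-82 to 86 at -117. Set the pin down with origin near x=-115. Origin: bench level, under the pin's origin when home (pin at 0, 0, 8, x axes alike, 2.5 x play).
- catch (a joint): Sprung steel pawl in the mount's +y rail, 10-17 above the bench: ramp from x=-78, square face at x=-53 (mount frame); thumb tab over the rail at x=-60, y=40, top 27. Value in m: 0 = sprung out 9 mm into the channel; grows as pushed to +y (max 0.013). An entering plate pushes it to about 0.007 (2 to 3 N spring); once the plate's rear is past x=-53 it snaps back to 0 behind it.
Things that resemble listed ones, but are neither listed nor needed, are in the scene too. What is shaped like the bench_pin but orange is not meant. There is more than one size of the mount; the job needs the larger.

How it is judged (in metres and radians):
On the way:
1. the pin's dovetail plate has entered between the rails, notched end leading, not yet home (x of bench_pin in the frame of mount between -0.085 and -0.008 m and y of bench_pin in the frame of mount between -0.01 and 0.01 m and z of bench_pin in the frame of mount below 0.016 m), for 0.1 s.
At the end, for the whole second after the job is handed in: The bench pin stands home in the mount, notched end towards the end stop: its origin within 6 mm of home along and across the rails, 4 to 14 mm above the bench, in line within 0.15 rad, at rest, and the catch has snapped out behind it (joint below 0.003) (x of bench_pin in the frame of mount between -0.006 and 0.006 m and y of bench_pin in the frame of mount between -0.006 and 0.006 m and z of bench_pin in the frame of mount between 0.004 and 0.014 m and angle between the x axis of bench_pin and the x axis of mount, either way round below 0.15 rad and value of joint catch below 0.003 m and linear speed of bench_pin below 0.02 m/s); the robot touches nothing.
It fails at once if the plain block is moved by more than 30 mm (distance of plain_block from where it was at the start of the episode above 0.03 m).
It also fails if it takes over 42 s, if anything falls off the work surface, if the arm or the gripper's body presses on something with over 40 N, if the wrist force passes 120 N, or if a joint passes its speed limit or range.

ROBOT

A 7-joint arm with a two-finger parallel gripper is mounted at the origin on the work surface. World frame = base frame: x ahead of the robot, y to its left, z up, the work surface at z = 0. Lengths are in m, angles in degrees, forces in N, time in s.
With the tool pointing down it reaches from about 0.425 to 0.875 m from the base axis. Payload 9.9 kg.
Tool frame: the origin (TCP) lies midway between the tips of the shut fingers; the grasp point (between the pads) lies 19 mm behind it (tcp_to_grasp is the distance from the TCP to the grasp point, in m); z points along the fingers, y is the line along which they close (so a half turn about z gives the same grasp; the last joint's range is limited). The gripper opens to 85 mm and grips with 20 to 120 N. Pads are 22 mm wide; open, the fingers measure 114 mm over their backs; the gripper's body (76 mm by 85 mm) begins 54 mm behind the grasp point. The pads swing forward as they close: fully open they stand 13 mm farther back than shut.
Start: joints at [-72.067, 32.985, 1.427, 82.34, -0.859, 64.687, -3.237], TCP at [0.261, 0.623, 0.231] pointing down, gripper open.
Joint ranges: [-157.87, 157.87], [-19.46, 123.44], [-87.15, 90], [11.01, 140.99], [-62.26, 242.26], [9.8, 113.94], [-161.44, 161.44]. Speed limits (degrees/s): [127.2, 127.2, 172.46, 172.46, 180, 180, 180].

INTERFACE

Orientations are given as [roll, pitch, yaw] about the fixed x, y, z axes, in that order (R = Rz(yaw) Ry(pitch) Rx(roll)).
In Python, from rig import state, grab_frame, sign_off, tcp_to_grasp gives the robot as it stands. The module is installed in compiled form; this text tells all that it offers.
- The arm moves only by the shell command python3 -m pendant 'ROWS' [OPENING]. ROWS is a JSON object of lists of equal length, an entry for each row: "travel": the shift along the tool's x, y, z in cm, a list of three; "delta_rot": the turn, a rotation vector about the tool's x, y, z in units of 6 degrees (1.0 is 6 degrees), a list of three. In form: {"travel": [[dx, dy, dz], ...], "delta_rot": [[wx, wy, wz], ...]}. A call has 1 to 10 rows; each row is the pose to reach, as a shift and turn from the pose commanded when the call began, along the tool's axes at that moment; what a row does not reach only later rows make up. A row lasts 1/12 s, in which the tool goes at most 41.7 mm and 7.16 degrees, less where a joint would pass 70% of its speed; a pose out of reach is approached as far as the arm can. A call with a gripper value outside its range is refused whole. OPENING is the finger opening in cm, from 0 to 8.54, set as the call begins (- or left out, the last holds). The fingers move at their own pace and stop on an object; the grip force is fixed at half the most. Time passes only in rows, so rows that repeat a pose let the fingers close. It gives the time, the measured TCP pose, the force, the opening and the grip force at its end, in the units of the state.
- state(): the state, without advancing time (a new reading comes with each control period).
- grab_frame(name): name is "scene" or "top" or "wrist"; returns a dict with "img" (384x512x3 uint8, red, green, blue), "z_map" (384x512 float32, m along the optical axis (not along the pixel's ray), 0 where there is no reading), "fx", "fy", "cx", "cy" (pixels), "rvec" (rotation vector, rad) and "tvec" (3), from world to camera coordinates, as OpenCV has them. Camera axes: x right, y down, z forward; pixel columns grow to the right and rows downward; lengths in m; the calibration is good to about 2 mm. A picture is of the moment at which its call begins.
- sign_off(): hands the job in; it is judged then, once.
The state is a dict: "t": time; "qpos": joint angles; "joint_velocities": joint speeds; "tau": joint torques, N m; "ee_pos": TCP position; "eef_rot": TCP orientation; "force": force on the tool from outside, world axes, zero at the start; "ft_torque": the same for the moment, N m; "gripper_width": finger opening in m; "finger_force": force on a finger pad.
Only numpy, scipy, OpenCV 4.12 (cv2) and the standard library are available. Lean on these libraries where they do the work, as an engineer would, in place of code of your own. Each camera call takes 0.05 s, during which the arm holds its last target. There are 200 camera calls.

## Working session

There is one attempt and no reset: what is moved stays moved. The work goes in short steps, Python scripts to look and compute and a shell command to move; the robot and the scene stay as the last step left them, time stands still between calls to the robot, and variables do not carry over. Pictures are saved under pics/ and viewed, at most 10 in all, crops included, and the job is handed in when it is done.

```bash
mkdir -p pics
cat > h.py <<'E'
import numpy as np, cv2
from rig import state, grab_frame, sign_off, tcp_to_grasp
def world(f):
    R,_=cv2.Rodrigues(np.array(f["rvec"],float)); t=np.array(f["tvec"],float).ravel()
    z=f["z_map"]; v,u=np.mgrid[:z.shape[0],:z.shape[1]]
    c=np.stack([(u-f["cx"])/f["fx"]*z,(v-f["cy"])/f["fy"]*z,z],-1)
    W=(c-t)@R; W[z==0]=np.nan
    return W
def save(n,img,s=1.5): cv2.imwrite("pics/"+n,cv2.resize(img[:,:,::-1],None,fx=s,fy=s,interpolation=cv2.INTER_CUBIC))
E
python3 - <<'E'
from h import *
for n in ("scene","top"):
    f=grab_frame(n); np.savez(n+".npz",**f); save(n+"0.png",f["img"])
    print(n,f["rvec"],f["tvec"],f["fx"])
print(state(),tcp_to_grasp)
E
```

```text
scene [ 1.37524305  2.26807681 -0.86180323] [ 0.24123114 -0.30654157  1.14181493] 370.7836406162575
top [ 2.18038183 -2.12782667  0.10763136] [-0.0081539   0.53249129  0.67001542] 358.34621002202255
{'t': 0.1, 'qpos': array([-72.06643785,  33.02895627,   1.42534026,  82.38223367,
        -0.85853941,  64.68616601,  -3.2381854 ]), 'joint_velocities': array([-0.01978387, -0.15262378, -0.07215854, -0.0721547 ,  0.00371772,
        0.04083951,  0.10694185]), 'tau': array([ 6.83551145e-03, -7.67324424e+01,  2.25828901e+00, -2.86606801e+01,
        1.59531471e-02,  8.72051984e-03,  2.57833904e-05]), 'ee_pos': array([0.26072216, 0.62216966, 0.23051272]), 'eef_rot': array([-1.79913459e+02,  6.20215541e-03,  1.57264896e+02]), 'force': array([0.79959278, 0.09922578, 0.69313096]), 'ft_torque': array([ 0.05566083, -0.05271433,  0.01305137]), 'finger_force': 0.0, 'gripper_width': 0.08531882251350537} 0.0187
```

View pics/top0.png

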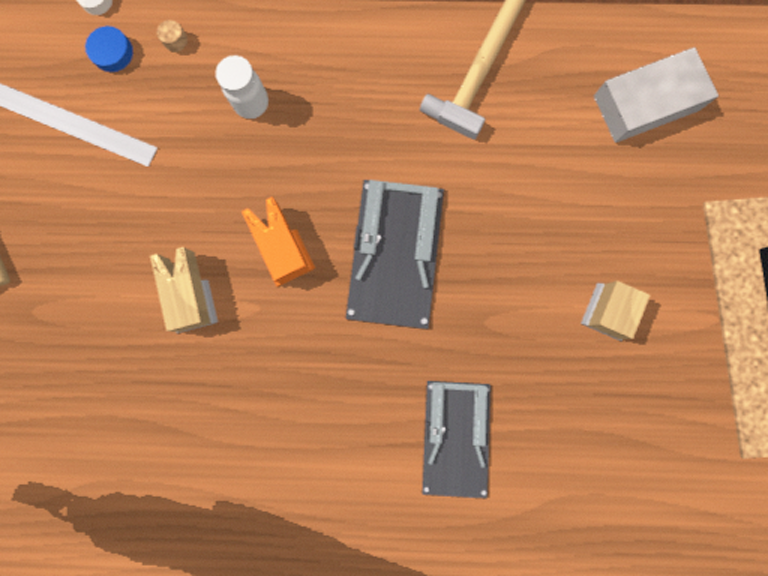

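View pics/scene0.png

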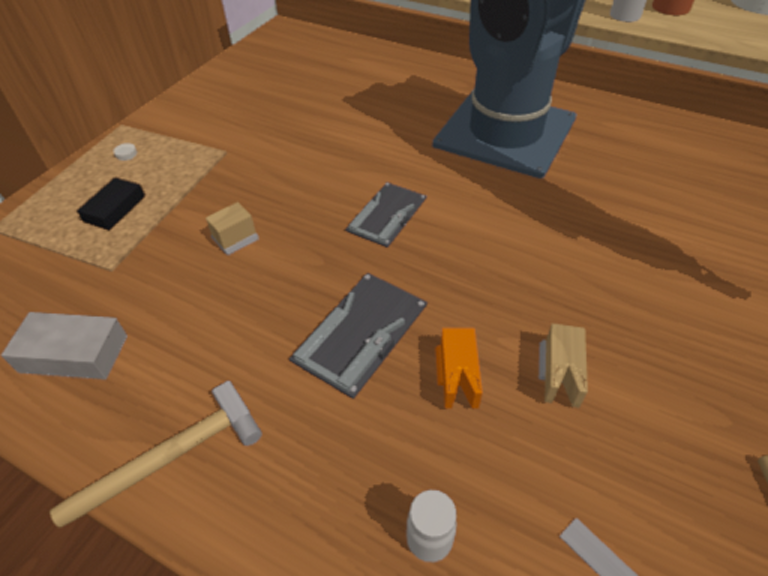

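Top view (1.5x pixels): candidates for the pin are the wooden notched block at (182,290), the orange one at (278,242) and the plain block at (618,310). The mounts are the large one at (395,255) and the small one at (457,440). I choose the wooden notched block and the large mount, and next I check them in a crop and measure.

Run:
```python
from h import *
f=dict(np.load("top.npz")); W=world(f); im=f["img"]; 
bench=W[300:320,100:250].reshape(-1,3); print("bench z",np.nanmedian(bench[:,2]))
def rect(m,name,roi):
    P=W[m][:, :2]; 
    r=cv2.minAreaRect((P*1000).astype(np.float32)); print(name,len(P),r,"z",np.median(W[m][:,2])); print(cv2.boxPoints(r).round(1).tolist()); return r
def roi(x0,y0,x1,y1):
    m=np.zeros(W.shape[:2],bool); m[int(y0/1.5):int(y1/1.5),int(x0/1.5):int(x1/1.5)]=1; return m
hsv=cv2.cvtColor(im,cv2.COLOR_RGB2HSV)
Z=W[...,2]
a=roi(140,235,230,345)
m=a&(Z>.044)&(Z<.056); rect(m,"pin top",a)
P=W[m]; c=np.median(P,0)
p=a&(Z>.005)&(Z<.014); rect(p,"pin plate",a)
b=roi(335,170,455,340)
rect(b&(Z>.005)&(Z<.03),"mount all",b)
rect(b&(Z>.0165)&(Z<.024),"rails",b)
s=roi(415,370,500,505); rect(s&(Z>.004)&(Z<.03),"small",s)
o=roi(570,270,665,350); rect(o&(Z>.044)&(Z<.056),"plain",o)
A=im[100:240,80:310]; save("crop1.png",A,3.4)
```

```text
bench z 5.393784969065366e-05
pin top 1144 ((516.6478881835938, 264.7249755859375), (99.72947692871094, 45.33986282348633), 16.529125213623047) z 0.0500845671598691
[[462.3999938964844, 272.29998779296875], [475.29998779296875, 228.8000030517578], [570.9000244140625, 257.20001220703125], [558.0, 300.6000061035156]]
pin plate 151 ((517.3507690429688, 260.8259582519531), (100.90106201171875, 51.313148498535156), 13.846955299377441) z 0.009842238431607375
[[462.20001220703125, 273.70001220703125], [474.5, 223.8000030517578], [572.5, 248.0], [560.2000122070312, 297.79998779296875]]
mount all 5162 ((575.9837036132812, -14.970359802246094), (112.03679656982422, 193.02706909179688), 84.40179443359375) z 0.008990592919661403
[[474.5, -61.29999923706055], [666.5999755859375, -80.0999984741211], [677.5, 31.399999618530273], [485.3999938964844, 50.20000076293945]]
rails 1112 ((602.6343994140625, -13.304264068603516), (103.51026916503906, 137.00390625), 84.70076751708984) z 0.020342024566198175
[[529.5999755859375, -58.5], [666.0999755859375, -71.19999694824219], [675.5999755859375, 31.899999618530273], [539.2000122070312, 44.599998474121094]]
small 3199 ((334.045166015625, -102.27372741699219), (149.72715759277344, 98.96363830566406), 0.8504011034965515) z 0.006962455448520795
[[258.5, -53.900001525878906], [259.8999938964844, -152.89999389648438], [409.6000061035156, -150.60000610351562], [408.20001220703125, -51.70000076293945]]
plain 808 ((504.3756103515625, -303.1297607421875), (44.826663970947266, 61.13201141357422), 67.06309509277344) z 0.050680792359471066
[[467.5, -311.8999938964844], [523.7999877929688, -335.70001220703125], [541.2999877929688, -294.3999938964844], [485.0, -270.6000061035156]]
```

View pics/crop1.png

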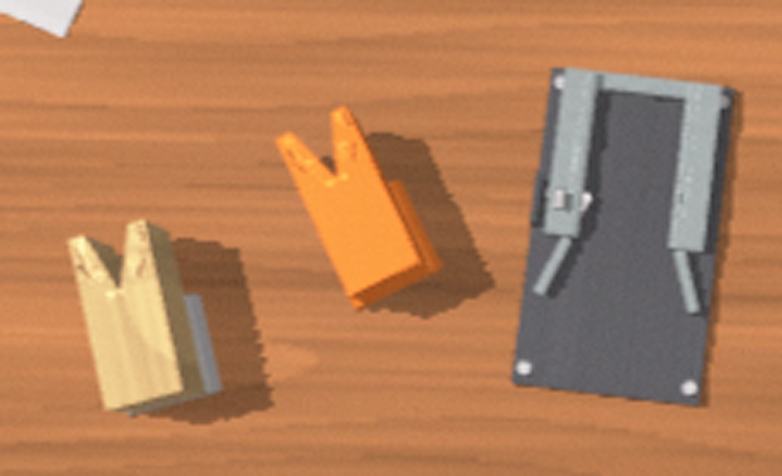

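The crop shows the notched wooden pin at crop (125,310), V up, which is +x. The orange one is at (350,210), and the large mount at (625,230) has its flared end down (-x) and the catch on its left (+y) rail. All sizes match: top 99.7x45.3 at z=50, base 193x112. Pin origin is about (0.5166, 0.2647) with yaw 16.5. Mount home is about (0.6486, -0.0221) with yaw -5.6.

```bash
cat >> h.py <<'E'
from scipy.spatial.transform import Rotation as Ro
def go(x,y,z,yaw):
    s=state(); R=Ro.from_euler("xyz",s["eef_rot"],degrees=True); T=Ro.from_euler("xyz",[180,0,yaw],degrees=True)
    d=R.inv().apply(np.array([x,y,z])-s["ee_pos"])*100
    w=np.degrees((R.inv()*T).as_rotvec())/6
    print("travel cm",d.round(2),"rot units",w.round(2),"| t",round(s["t"],2),s["ee_pos"].round(4),s["eef_rot"].round(1),"F",s["force"].round(1),"w",round(s["gripper_width"],4))
def pin(px,py=.0,a=16.5,o=(.5166,.2647)):
    c,s=np.cos(np.radians(a)),np.sin(np.radians(a)); return o[0]+c*px-s*py,o[1]+s*px+c*py
def mnt(px,py=0,a=-5.6,o=(.6486,-.0221)): return pin(px,py,a,o)
E
python3 -c "
from h import *
print(pin(-.008)); go(*pin(-.008),.13,196.5)"
```

```text
(np.float64(0.5089294421210544), np.float64(0.2624278772423686))
travel cm [-36.79 -23.57  10.09] rot units [-0.01 -0.   -6.54] | t 0.1 [0.2607 0.6222 0.2305] [-179.9    0.   157.3] F [0.8 0.1 0.7] w 0.0853
```

```bash
python3 -m pendant '{"travel":[[-3.5,-2.3,0.9],[-7,-4.6,1.8],[-10.5,-6.9,2.7],[-14,-9.2,3.6],[-17.5,-11.5,4.5],[-21,-13.8,5.4],[-24.5,-16.1,6.3],[-28,-18.4,7.2],[-31.5,-20.5,8],[-35,-22.5,9]],"delta_rot":[[0,0,-0.7],[0,0,-1.4],[0,0,-2.1],[0,0,-2.8],[0,0,-3.5],[0,0,-4.2],[0,0,-4.9],[0,0,-5.6],[0,0,-6.1],[0,0,-6.54]]}' 8.54; python3 -c "
from h import *
go(*pin(-.008),.13,196.5)"
```

```text
t: 0.93
ee_pos: [0.492, 0.2849, 0.1431]
eef_rot: [-180.0, -0.0, -163.3]
force: [1.3, 0.6, -0.1]
gripper_width: 0.0852
finger_force: 0.0
travel cm [-0.98 -2.64  1.31] rot units [-0.   -0.    0.03] | t 0.93 [0.492  0.2849 0.1431] [-180.    -0.  -163.3] F [ 1.3  0.6 -0.1] w 0.0852
```

```bash
python3 -m pendant '{"travel":[[-0.9,-1.5,1],[-0.9,-2.4,1.3],[-0.9,-2.4,1.3],[-0.9,-2.4,1.3]],"delta_rot":[[0,0,0],[0,0,0],[0,0,0],[0,0,0]]}'
python3 - <<'E'
from h import *
go(*pin(-.008),.13,196.5)
f=grab_frame("wrist"); np.savez("w1.npz",**f); W=world(f); Z=W[...,2]
m=(Z>.042)&(Z<.056)&(np.hypot(W[...,0]-.517,W[...,1]-.265)<.07)
print(m.sum(), cv2.minAreaRect((W[m][:,:2]*1000).astype(np.float32)),np.median(W[m][:,2]))
save("w1.png",f["img"],1)
E
```

```text
t: 1.27
ee_pos: [0.5059, 0.2671, 0.1304]
eef_rot: [180.0, -0.1, -163.5]
force: [-0.1, 1.0, 0.9]
gripper_width: 0.0853
finger_force: 0.0
travel cm [-0.16 -0.54  0.03] rot units [ 0.01 -0.01  0.  ] | t 1.27 [0.5059 0.2671 0.1304] [ 1.800e+02 -1.000e-01 -1.635e+02] F [-0.1  1.   0.9] w 0.0853
7449 ((515.5902099609375, 265.3985290527344), (100.5408706665039, 44.119468688964844), 16.4044189453125) 0.04876832497969594
```

View pics/w1.png

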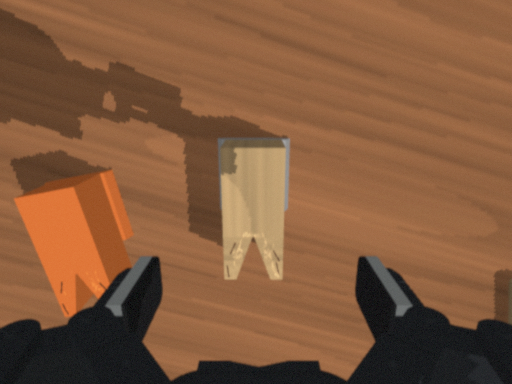

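The wrist view shows the pin centred between the fingers at (255,210), with the orange one well left at (75,230). The wrist measurement agrees within 1 mm, so I descend.

```bash
python3 -m pendant '{"travel":[[-0.1,-0.5,2],[-0.1,-0.5,4],[-0.1,-0.5,4],[-0.1,-0.5,4]],"delta_rot":[[0,0,0],[0,0,0],[0,0,0],[0,0,0]]}'; python3 -c "
from h import *
go(*pin(-.008,o=(.516,.265)),.015,196.45)"
```

```text
t: 1.65
ee_pos: [0.5077, 0.2636, 0.0904]
eef_rot: [180.0, -0.1, -163.3]
force: [-0.3, -0.8, 0.3]
gripper_width: 0.0854
finger_force: 0.0
travel cm [-0.04 -0.1   7.54] rot units [ 0.   -0.01  0.04] | t 1.65 [0.5077 0.2636 0.0904] [ 1.800e+02 -1.000e-01 -1.633e+02] F [-0.3 -0.8  0.3] w 0.0854
```

```bash
python3 -m pendant '{"travel":[[0,-0.1,2],[0,-0.1,4],[0,-0.1,5.5],[0,-0.1,6.5],[0,-0.1,7.2],[0,-0.1,7.5],[0,-0.1,7.5],[0,-0.1,7.5]],"delta_rot":[[0,0,0],[0,0,0],[0,0,0],[0,0,0],[0,0,0],[0,0,0],[0,0,0],[0,0,0]]}' &&  python3 -m pendant '{"travel":[[0,0,0],[0,0,0],[0,0,0],[0,0,0],[0,0,0],[0,0,0],[0,0,0],[0,0,0]],"delta_rot":[[0,0,0],[0,0,0],[0,0,0],[0,0,0],[0,0,0],[0,0,0],[0,0,0],[0,0,0]]}' 3.5
```

```text
t: 2.32
ee_pos: [0.5098, 0.2613, 0.0162]
eef_rot: [180.0, 0.1, -163.5]
force: [-0.2, -0.3, 0.4]
gripper_width: 0.0855
finger_force: 0.0
t: 2.98
ee_pos: [0.5098, 0.2614, 0.0161]
eef_rot: [180.0, 0.1, -163.5]
force: [-0.0, 0.5, 6.2]
gripper_width: 0.0433
finger_force: 62.2
```

```bash
python3 -m pendant '{"travel":[[0,0,-2],[0,0,-4.5],[0,0,-7],[0,0,-8.5],[0,0,-8.5],[0,0,-8.5]],"delta_rot":[[0,0,0],[0,0,0],[0,0,0],[0,0,0],[0,0,0],[0,0,0]]}';  python3 -c "
from h import *
go(*mnt(-.122),.10,174.4)"
```

```text
t: 3.48
ee_pos: [0.5096, 0.2609, 0.1007]
eef_rot: [180.0, 0.1, -163.5]
force: [-0.8, 0.4, -3.6]
gripper_width: 0.0434
finger_force: 62.3
travel cm [  6.01 -26.49   0.06] rot units [0.   0.01 3.68] | t 3.48 [0.5096 0.2609 0.1007] [ 1.800e+02  1.000e-01 -1.635e+02] F [-0.8  0.4 -3.6] w 0.0434
```

```bash
python3 -m pendant '{"travel":[[0.6,-2.6,0],[1.3,-5.8,0],[2,-9,0],[2.7,-12,0],[3.4,-15,0],[4.1,-18,0],[4.8,-21,0],[5.4,-24,0],[6,-26.5,0],[6,-26.5,0]],"delta_rot":[[0,0,0.4],[0,0,0.8],[0,0,1.2],[0,0,1.6],[0,0,2.1],[0,0,2.6],[0,0,3.1],[0,0,3.68],[0,0,3.68],[0,0,3.68]]}' >/dev/null;  python3 -m pendant '{"travel":[[0,0,0],[0,0,0],[0,0,0]],"delta_rot":[[0,0,0],[0,0,0],[0,0,0]]}'
python3 - <<'E'
from h import *
go(*mnt(-.122),.10,174.4)
f=grab_frame("top"); save("top2.png",f["img"]); W=world(f); Z=W[...,2]
m=(Z>.11)&(Z<.145)&(np.hypot(W[...,0]-.534,W[...,1]+.011)<.08)
w=grab_frame("wrist"); np.savez("w2.npz",**w); save("w2.png",w["img"]) 
V=world(w);Z=V[...,2]
m=(Z>.016)&(Z<.024)&(np.hypot(V[...,0]-.60,V[...,1]+.02)<.13)
P=V[m][:,:2]; c,s=np.cos(np.radians(-5.6)),np.sin(np.radians(-5.6))
d=P-[.6486,-.0221]; q=d@np.array([[c,-s],[s,c]])
# rail inner edges per x slice, mount frame, mm
for x in range(-120,25,10):
    k=abs(q[:,0]*1000-x)<5; y=q[k,1]*1000
    if k.sum()>5: print(x,k.sum(),"L",np.percentile(y[y>0],[2,98]).round(1) if (y>0).any() else None,"R",np.percentile(y[y<0],[2,98]).round(1) if (y<0).any() else None)
E
```

```text
t: 4.57
ee_pos: [0.5268, -0.0089, 0.0997]
eef_rot: [180.0, -0.1, 174.5]
force: [0.4, 0.5, -2.9]
gripper_width: 0.0435
finger_force: 62.4
travel cm [-0.06 -0.13 -0.03] rot units [ 0.   -0.01  0.02] | t 4.57 [ 0.5268 -0.0089  0.0997] [ 1.800e+02 -1.000e-01  1.745e+02] F [ 0.4  0.5 -2.9] w 0.0435
-120 14 L [47.1 48.6] R [-47.2 -44.2]
-110 44 L [46.8 49.3] R [-47.4 -44. ]
-10 43 L [46.  47.8] R [-45.9 -43.9]
0 50 L [46.3 47.4] R [-46.2 -43.9]
10 34 L [46.1 47.8] R [-46. -44.]
```

View pics/w2.png

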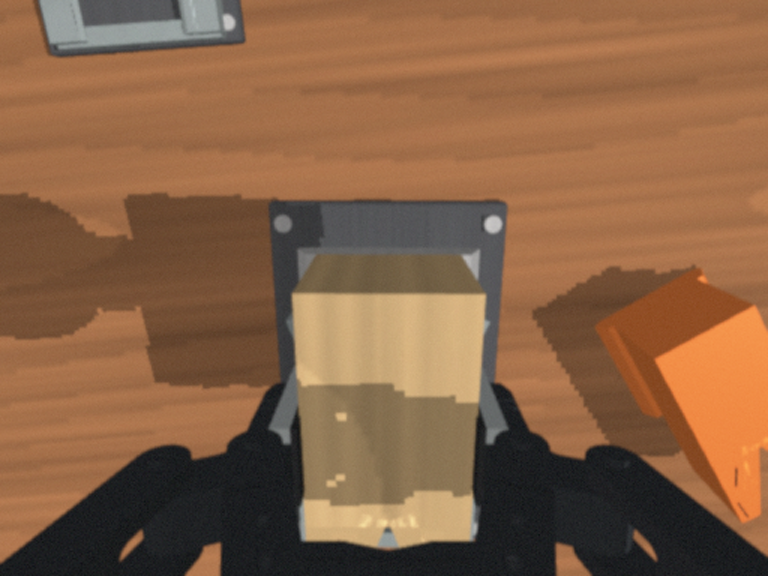

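The wrist view shows the pin held straight over the flared end, rear plate edge at columns 299 to 478. The mount's rear edge spans 270 to 507, so both are centred at about 388. Now I put numbers on the lateral and yaw offset.

Run:
```python
from h import *
w=dict(np.load("w2.npz")); V=world(w); Z=V[...,2]; im=w["img"]
c,s=np.cos(np.radians(-5.6)),np.sin(np.radians(-5.6))
Q=(V[...,:2]-[.6486,-.0221])@np.array([[c,-s],[s,c]])*1000
# base, rear strip
m=(Z>.005)&(Z<.012)&(abs(Q[...,1])<75)&(Q[...,0]<-130)&(Q[...,0]>-190)
q=Q[m]; print("base",len(q),q.min(0),np.percentile(q,[1,99],0).round(1))
for nm,sg in (("L",1),("R",-1)):
    pts=[]
    for x in np.arange(-165,-135,3):
        k=q[abs(q[:,0]-x)<2,1]
        if len(k)>5: pts.append((x,k.max() if sg>0 else k.min()))
    pts=np.array(pts); print(nm,np.polyfit(pts[:,0]+150,pts[:,1],1))
# rear edge slope
pts=np.array([(y,q[abs(q[:,1]-y)<2,0].min()) for y in range(-45,46,6)]); print("rear",np.polyfit(pts[:,0],pts[:,1],1))
# pin top
m=(Z>.125)&(Z<.145)&(abs(Q[...,1])<40)&(Q[...,0]<-90)&(Q[...,0]>-200)
q=Q[m]; print("pin",len(q),np.median(Z[m]))
for sg in (1,-1):
    pts=[]
    for x in np.arange(-160,-125,3):
        k=q[abs(q[:,0]-x)<2,1]
        if len(k)>5: pts.append((x,k.max() if sg>0 else k.min()))
    pts=np.array(pts); print(np.polyfit(pts[:,0]+150,pts[:,1],1))
print("pin rear x",np.percentile(q[:,0],1))
```

```text
base 5625 [-170.69226082  -55.09351653] [[-170.5  -53.9]
 [-131.5   55.6]]
L [9.94372486e-03 5.63587328e+01]
R [-1.96404943e-03 -5.47179743e+01]
rear [-1.62436097e-03 -1.70535459e+02]
pin 22706 0.13257225553402058
[ 0.5786632  24.24965096]
[ -0.62668029 -22.43454084]
pin rear x -165.27423665271175
```

```bash
python3 -m pendant '{"travel":[[0,-0.05,2],[0,-0.05,4],[0,-0.05,5.5],[0,-0.05,6.5],[0,-0.05,7],[0,-0.05,7.2],[0,-0.05,7.4],[0,-0.05,7.5],[0,-0.05,7.5],[0,-0.05,7.5]],"delta_rot":[[0,0,0],[0,0,0],[0,0,0],[0,0,0],[0,0,0],[0,0,0],[0,0,0],[0,0,0],[0,0,0],[0,0,0]]}';  python3 -c "
from h import *
go(*mnt(-.007,.0008),.0242,174.4)"
```

```text
t: 5.5
ee_pos: [0.5275, -0.0107, 0.026]
eef_rot: [180.0, 0.1, 174.4]
force: [-0.4, 0.4, -2.9]
gripper_width: 0.0432
finger_force: 62.4
travel cm [-11.46   0.12   0.19] rot units [0.   0.01 0.  ] | t 5.5 [ 0.5275 -0.0107  0.026 ] [1.800e+02 1.000e-01 1.744e+02] F [-0.4  0.4 -2.9] w 0.0432
```

```bash
python3 -m pendant '{"travel":[[0,0.05,0.1],[0,0.1,0.18],[0,0.1,0.18],[-0.6,0.1,0.18],[-1.2,0.1,0.18],[-1.8,0.1,0.18],[-2.4,0.1,0.18],[-2.4,0.1,0.18]],"delta_rot":[[0,0,0],[0,0,0],[0,0,0],[0,0,0],[0,0,0],[0,0,0],[0,0,0],[0,0,0]]}';  python3 -c "
from h import *
go(*mnt(-.007,.0008),.0242,174.4)"
```

```text
t: 6.17
ee_pos: [0.5529, -0.0121, 0.0241]
eef_rot: [180.0, 0.1, 174.4]
force: [1.7, -0.7, 4.1]
gripper_width: 0.0437
finger_force: 63.3
travel cm [-8.92  0.01  0.01] rot units [0.   0.02 0.  ] | t 6.17 [ 0.5529 -0.0121  0.0241] [1.800e+02 1.000e-01 1.744e+02] F [ 1.7 -0.7  4.1] w 0.0437
```

```bash
python3 -m pendant '{"travel":[[-0.4,0,0],[-0.8,0,0],[-1.2,0,0],[-1.6,0,0],[-2,0,0],[-2.4,0,0],[-2.8,0,0],[-3,0,0],[-3,0,0]],"delta_rot":[[0,0,0],[0,0,0],[0,0,0],[0,0,0],[0,0,0],[0,0,0],[0,0,0],[0,0,0],[0,0,0]]}';  python3 -c "
from h import *
go(*mnt(-.007,.0008),.0242,174.4)"
```

```text
t: 6.92
ee_pos: [0.5809, -0.0155, 0.0241]
eef_rot: [-180.0, -0.0, 174.4]
force: [-3.0, -1.3, 9.3]
gripper_width: 0.0431
finger_force: 63.8
travel cm [-6.11  0.09 -0.01] rot units [-0.01 -0.   -0.  ] | t 6.92 [ 0.5809 -0.0155  0.0241] [-180.    -0.   174.4] F [-3.  -1.3  9.3] w 0.0431
```

```bash
python3 -m pendant '{"travel":[[-0.4,0,0],[-0.8,0,0],[-1.2,0,0],[-1.6,0,0],[-2,0,0],[-2.4,0,0],[-2.8,0,0],[-3.2,0,0],[-3.5,0,0],[-3.5,0,0]],"delta_rot":[[0,0,0],[0,0,0],[0,0,0],[0,0,0],[0,0,0],[0,0,0],[0,0,0],[0,0,0],[0,0,0],[0,0,0]]}';  python3 -c "
from h import *
go(*mnt(-.007,.0008),.0242,174.4)"
```

```text
t: 7.75
ee_pos: [0.616, -0.019, 0.0241]
eef_rot: [-180.0, 0.0, 174.4]
force: [-2.8, -1.6, 7.1]
gripper_width: 0.0434
finger_force: 63.8
travel cm [-2.58  0.09 -0.01] rot units [-0.01  0.   -0.  ] | t 7.75 [ 0.616  -0.019   0.0241] [-180.     0.   174.4] F [-2.8 -1.6  7.1] w 0.0434
```

```bash
python3 -m pendant '{"travel":[[-0.4,0,0],[-0.8,0,0],[-1.2,0,0],[-1.6,0,0],[-1.9,0,0],[-2.2,0,0],[-2.4,0,0],[-2.6,0,0],[-2.7,0,0],[-2.7,0,0]],"delta_rot":[[0,0,0],[0,0,0],[0,0,0],[0,0,0],[0,0,0],[0,0,0],[0,0,0],[0,0,0],[0,0,0],[0,0,0]]}';  python3 -c "
from h import *
go(*mnt(-.007,.0008),.0242,174.4)"
```

```text
t: 8.58
ee_pos: [0.6427, -0.021, 0.0242]
eef_rot: [-180.0, -0.0, 174.4]
force: [-3.7, -0.2, 7.7]
gripper_width: 0.0433
finger_force: 63.7
travel cm [ 0.1   0.03 -0.  ] rot units [-0. -0.  0.] | t 8.58 [ 0.6427 -0.021   0.0242] [-180.    -0.   174.4] F [-3.7 -0.2  7.7] w 0.0433
```

```bash
for i in 1 2; do python3 -m pendant '{"travel":[[-0.1,0,0],[-0.15,0,0],[-0.15,0,0]],"delta_rot":[[0,0,0],[0,0,0],[0,0,0]]}' | egrep "pos|^force"; done
```

```text
ee_pos: [0.6429, -0.021, 0.0242]
force: [-7.4, 0.6, 12.6]
ee_pos: [0.643, -0.021, 0.0242]
force: [-11.8, 0.8, 16.8]
```

It has reached the end stop: force is rising and x is no longer moving. Now I ease off, release and rise.

```bash
python3 -m pendant '{"travel":[[0.25,0,0],[0.25,0,0]],"delta_rot":[[0,0,0],[0,0,0]]}' | egrep "pos|^force"; python3 -m pendant '{"travel":[[0,0,0],[0,0,0],[0,0,0],[0,0,0],[0,0,0],[0,0,0]],"delta_rot":[[0,0,0],[0,0,0],[0,0,0],[0,0,0],[0,0,0],[0,0,0]]}' 6.5 | egrep "force|width"; python3 -m pendant '{"travel":[[0,0,-1],[0,0,-3],[0,0,-6],[0,0,-9],[0,0,-12],[3,0,-14],[6,0,-14],[9,0,-14],[9,0,-14]],"delta_rot":[[0,0,0],[0,0,0],[0,0,0],[0,0,0],[0,0,0],[0,0,0],[0,0,0],[0,0,0],[0,0,0]]}'
python3 - <<'E'
from h import *
f=grab_frame("top"); W=world(f); Z=W[...,2]
c,s=np.cos(np.radians(-5.6)),np.sin(np.radians(-5.6))
Q=(W[...,:2]-[.6486,-.0221])@np.array([[c,-s],[s,c]])*1000
m=(Z>.053)&(Z<.063)&(abs(Q).max(-1)<70); print("pin in mount",cv2.minAreaRect(Q[m].astype(np.float32)))
save("t3.png",f["img"][90:225,215:315],5.5)
w=grab_frame("wrist"); save("w3.png",w["img"])
E
```

```text
ee_pos: [0.6427, -0.021, 0.0242]
force: [-2.9, 0.3, 8.8]
force: [0.5, -0.0, -0.8]
gripper_width: 0.0649
finger_force: 0.0
t: 10.5
ee_pos: [0.548, -0.0121, 0.1646]
eef_rot: [-180.0, -0.2, 174.4]
force: [-0.8, -0.1, -1.2]
gripper_width: 0.065
finger_force: 0.0
pin in mount ((0.0, 0.0), (0.0, 0.0), 0.0)
```

View pics/w3.png

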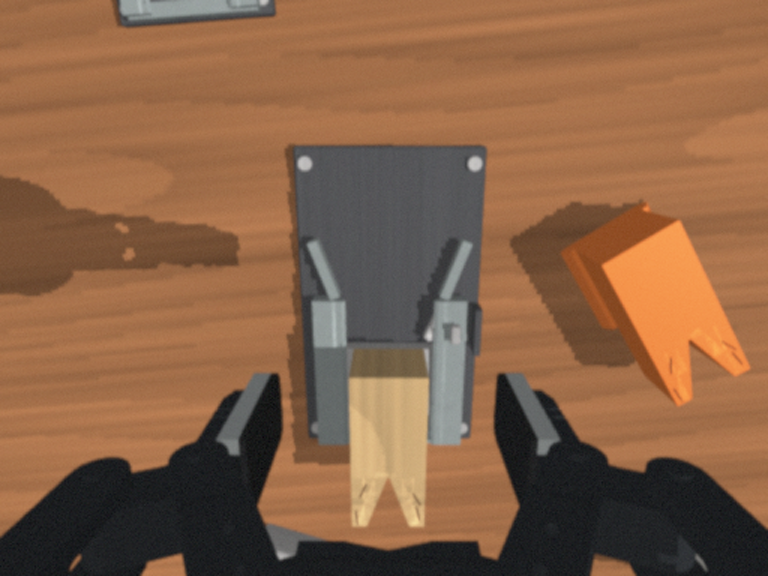

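```bash
python3 -c "
import cv2;print(cv2.imread('pics/t3.png').shape);a=cv2.imread('pics/t3.png');cv2.imwrite('pics/t3b.png',cv2.resize(a,(440,594)))"
```

```text
(742, 550, 3)
```

View pics/t3b.png

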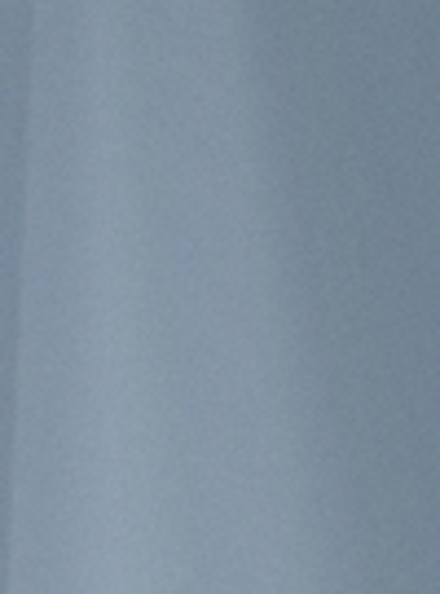

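The wrist view shows the pin between the rails, notch towards the stop at (388,500). The plate's rear edge is at row 345 and the pawl shows at (430,335) just behind it. The top view is blocked by the arm. I check with a wrist close crop and measurement.

Run:
```python
from h import *
f=grab_frame("wrist"); W=world(f); Z=W[...,2]
c,s=np.cos(np.radians(-5.6)),np.sin(np.radians(-5.6))
Q=(W[...,:2]-[.6486,-.0221])@np.array([[c,-s],[s,c]])*1000
m=(Z>.053)&(Z<.063)&(abs(Q).max(-1)<70); print("pin",m.sum(),cv2.minAreaRect(Q[m].astype(np.float32)),np.median(Z[m]))
b=(Z>.005)&(Z<.011)&(Q[...,0]<-130)&(abs(Q[...,1])<75); print("base rear",np.percentile(Q[b],[.5,99.5],0).round(1))
i=f["img"][195:265,225:330]; save("w4.png",i,7)
# steel seen in the channel near the catch: width of grey inward of rail per x
for x in range(-85,-44,4):
    k=(abs(Q[...,0]-x)<2.5)&(Z>.013)&(Z<.03)&(Q[...,1]>5)&(Q[...,1]<60)
    print(x,Q[k][:,1].min().round(1) if k.any() else None, end="; ")
```

```text
pin 4644 ((0.9049301147460938, 0.052486419677734375), (44.070499420166016, 101.28211975097656), 89.70805358886719) 0.05672589832158047
base rear [[-239.3  -68.9]
 [-130.6   55.8]]
-85 31.3; -81 27.8; -77 27.8; -73 27.9; -69 27.3; -65 25.7; -61 23.9; -57 22.9; -53 24.0; -49 5.1; -45 23.1;
```

View pics/w4.png

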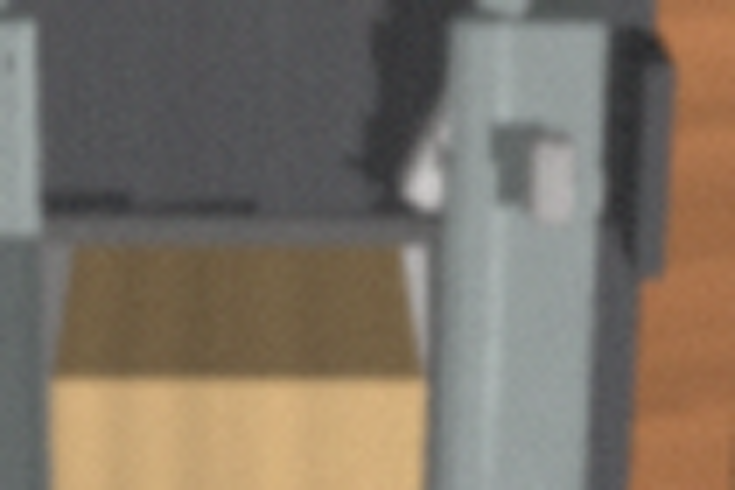

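The pin is home: x≈+0.9 mm, y≈0, in line. The crop shows the pawl tip at (425,185) sprung out into the channel behind the plate's rear edge (row 225), and nothing is touched.

```bash
python3 -c "
from rig import *
print(sign_off())"
```

```text
the job is handed in; nothing more can be done
None
```

I slid the bench pin home in the larger mount, notch first, and saw the catch sprung out behind it. I then let go and handed the job in at about 10.5 s; sign-off returned no verdict.

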